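# Book an infusion bottle out on the tally counter

## Robot

A 6-joint arm with a two-finger parallel gripper is mounted at the origin on the work surface. World frame = base frame: x ahead of the robot, y to its left, z up, the work surface at z = 0. Lengths are in m, angles in rad, forces in N, time in s.
With the tool pointing down it reaches from about 0.425 to 0.95 m from the base axis. Payload 3.5 kg.
Tool frame: the origin (TCP) lies between the finger pads; the fingertips stand 19 mm ahead of it and the grasp point (between the pads) is the TCP; z points along the fingers, y is the line along which they close (so a half turn about z gives the same grasp; the last joint's range is limited). The gripper opens to 85 mm and grips with 20 to 120 N. Pads are 22 mm wide; open, the fingers measure 114 mm over their backs; the gripper's body (76 mm by 85 mm) begins 54 mm behind the grasp point. The pads swing forward as they close: fully open they stand 13 mm farther back than shut.
Start: joints at [1.087, 0.286, 1.577, -0, 1.279, -0.15], TCP at [0.221, 0.638, 0.25] pointing down, gripper open.
Joint ranges: [-2.77, 2.77], [-0.9, 2.22], [0.21, 2.48], [-1.53, 4.67], [0.24, 2.81], [-2.84, 2.84]. Speed limits (rad/s): [2.79, 2.79, 3.14, 3.14, 3.14, 3.14].

## Interface

Orientations are given as a unit quaternion [x, y, z, w].
In Python, from plant import monitor, eyes, ctrl gives the robot as it stands.
- The arm moves only by the shell command python3 -m handwheel 'ROWS' [FORCE]. ROWS is JSON, a list of rows, each a list of 7 numbers: the shift along the tool's x, y, z in units of 40 cm (1.0 is 40 cm), then the turn, a rotation vector about the tool's x, y, z in units of pi rad (1.0 is pi rad), then the opening, from -1 (shut) to 1 (fully open). A call has 1 to 12 rows; each row is the pose to reach, as a shift and turn from the pose commanded when the call began, along the tool's axes at that moment, turning the shorter way round; what a row does not reach only later rows make up. A row lasts 1/8 s, in which the tool goes at most 62.5 mm and 10.7 degrees, less where a joint would pass 70% of its speed; a pose out of reach is approached as far as the arm can. A call with a number of a shift or a turn outside -1 to 1 is refused whole. A call with a gripper value outside its range is refused whole. The fingers move at their own pace and stop on an object; FORCE is the grip in N (left out, the last holds). Time passes only in rows, so rows that repeat a pose let the fingers close. It gives the time, the measured TCP pose, the force, the opening and the grip force at its end, in the units of the state.
- monitor.get_state(): the state, without advancing time (a new reading comes with each control period).
- eyes.read_camera(name): name is "scene" or "side" or "wrist"; returns the picture (384x512x3 uint8, red, green, blue); there is no depth.
- eyes.camera_params(name): a dict with "K" (3x3 intrinsics, pixels), "R" (3x3) and "t" (3): a world point X has camera coordinates R X + t. Camera axes: x right, y down, z forward; pixel columns grow to the right and rows downward; lengths in m; the calibration is good to about 2 mm. A picture is of the moment at which its call begins: read the wrist's pose just before it. camera_params takes no time and is no camera call; for the wrist camera it gives the pose at the moment of the call.
- ctrl.sign_off(): hands the job in; it is judged then, once.
The state is a dict: "time": time; "qpos": joint angles; "dq": joint speeds; "joint_efforts": joint torques, N m; "eef_pos": TCP position; "tcp_rot": TCP orientation; "contact_force": force on the tool from outside, world axes, zero at the start; "wrist_torque": the same for the moment, N m; "opening": opening from 0.0 (shut) to 1.0 (fully open); "finger_force": force on a finger pad.
Only numpy, scipy, OpenCV 4.12 (cv2) and the standard library are available. Lean on these libraries where they do the work, as an engineer would, in place of code of your own. Each camera call takes 0.05 s, during which the arm holds its last target. There are 200 camera calls.

## Task

Book out the blue-capped glass infusion bottle that stands on the green mat: take it gently (thin glass: grip it with no more than 45 N) and set it down upright, without dropping it, in the free bay of the beige crate. Then count it: swing the tally counter's red-knobbed lever all the way to its stop once and let go, so that it springs fully back and the dial has advanced by exactly one division. Leave the other bottles and vials and the jar where they stand.

Things in the scene. Friction and masses are not known exactly. Their poses are not given: they have to be found in the camera images.
- bottle: the infusion bottle to book out: clear glass, round, 125 mm tall, 180 g, body 52 mm across up to 78 mm height, narrowing to a blue cap 32 mm across from 98 to 125 mm height; a paper label with a red band; origin at the centre of its underside, z up. It starts standing on the mat
- mat: fixed green mat, 150 x 180 mm, 4 mm thick; origin at the centre of its underside
- crate: fixed beige crate, 88 mm (its x) by 262 mm (its y) and 48 mm high, walls and floor 5 mm thick, open on top, two dividers making a row of three bays along its y, each 78 mm by about 80 mm inside; origin at the centre of its underside; two bays hold bottles
- bay: flat green spot, 48 mm across, painted on the floor of the free bay of the crate, at the bay's centre; origin at the floor's height (5 mm over the table)
- crate_bottle_a: white-capped bottle standing in a bay of the crate, same shape as the bottle; origin at the centre of its underside; leave alone
- crate_bottle_b: the other white-capped bottle standing in the crate, same shape; leave alone
- vial_a: small amber vial with a blue cap, 30 mm across, 56 mm tall, standing on the mat beside the bottle; origin at the centre of its underside; leave alone
- vial_b: small clear vial with a yellow cap, 30 mm across, 56 mm tall, standing on the mat beside the bottle; leave alone
- spare_bottle: orange-capped bottle of the same shape standing at the back of the table; leave alone
- jar: jar 60 mm across, 85 mm tall, standing at the back of the table; leave alone
- counter: fixed tally counter: steel base plate 160 x 140 x 10 mm, round white housing 120 mm across and 55 mm high with a ten-division white dial on top; origin at the centre of its underside, z up; the lever sweeps over its -x side
- counter_axis (a point): point on the vertical axis of the counter's lever and dial, 80 mm over the table
- knob (a point): centre of the top of the lever's red knob, an upright round post 18 mm across that rises from 78 mm (top of the lever's flat arm) to 124 mm over the table, 105 mm from counter_axis
- counter_lever (a joint): angle of the sprung lever (rad): 0 at rest, 0.93 at its stop; it grows anticlockwise seen from above, about counter_axis; at rest the arm points 0.465 rad clockwise of the counter's -x direction. Takes about 2 to 3.5 N at the knob; springs back when let go
- counter_dial (a joint): angle of the dial (rad), 0 at the start, growing anticlockwise; a full stroke of the lever advances it one division, 0.63 rad, and it stays there when the lever springs back
Things that resemble listed ones, but are neither listed nor needed, are in the scene too. Leave any pink or purple look-alike of the bottle alone.

How it is judged:
On the way, in this order (a step that is already met when the one before it is completed fails the run):
1. the bottle stands upright in the free bay, let go (horizontal distance between bottle and bay below 0.022 m and z of bottle in the frame of bay below 0.006 m and angle between bottle's own z axis and vertical below 0.1 rad and contact force between the fingers and bottle below 0.2 N and value of joint counter_dial below 0.1 rad), for 0.2 s.
2. the lever is swung to its stop (value of joint counter_lever above 0.89 rad), for 0.04 s.
3. the lever has sprung back and the dial has advanced one division (value of joint counter_lever below 0.06 rad and value of joint counter_dial above 0.5 rad), for 0.2 s.
At the end, for the whole second after the job is handed in: the bottle stands at rest and upright (within 0.1 rad) on the floor of the free bay, within 22 mm of the bay's centre (anywhere in the bay will do); the lever is back at rest (below 0.06 rad) and the dial has advanced by one division (0.5 to 0.76 rad) (all of step 3 and horizontal distance between bottle and bay below 0.022 m and z of bottle in the frame of bay below 0.006 m and angle between bottle's own z axis and vertical below 0.1 rad and linear speed of bottle below 0.02 m/s and value of joint counter_dial below 0.76 rad); the robot touches nothing.
It fails at once if the glass bottle is gripped with more than 45 N (the forces of the two fingers added: more than 95 N) (contact force between the fingers and bottle above 95 N).
It fails at once if the bottle is dropped (falls faster than 0.5 m/s with no finger on it) (contact force between the fingers and bottle below 0.01 N and linear speed of bottle above 0.5 m/s).
It fails at once if another bottle, a vial or the jar is moved by more than 20 mm or tipped (distance of any of crate_bottle_a, crate_bottle_b, vial_a, vial_b, spare_bottle, jar from where it was at the start of the episode above 0.02 m or angle between any of crate_bottle_a, crate_bottle_b, vial_a, vial_b, spare_bottle, jar's own z axis and vertical above 0.5 rad).
It also fails if it takes over 58 s, if anything falls off the work surface, if the arm or the gripper's body presses on something with over 40 N, if the wrist force passes 120 N, or if a joint passes its speed limit or range.

## Working session

There is one attempt and no reset: what is moved stays moved. The work goes in short steps, Python scripts to look and compute and a shell command to move; the robot and the scene stay as the last step left them, time stands still between calls to the robot, and variables do not carry over. Pictures are saved under pics/ and viewed, at most 10 in all, crops included, and the job is handed in when it is done.

```bash
mkdir -p pics; ls; python3 - <<'E'
from plant import monitor, eyes, ctrl
import cv2,json,numpy as np
print(monitor.get_state())
for n in("scene","side"):
    im=eyes.read_camera(n); cv2.imwrite(f"pics/{n}0.png",im[:,:,::-1])
    p=eyes.camera_params(n); print(n,{k:np.round(v,4).tolist() for k,v in p.items()})
E
```

```text
pics
{'time': 0.0, 'qpos': array([ 1.08703063e+00,  2.87214851e-01,  1.57819009e+00, -1.19469483e-05,
        1.27861713e+00, -1.50013801e-01]), 'dq': array([-3.19414840e-05, -4.10035347e-04,  6.83287624e-05,  8.69707289e-04,
       -7.95014837e-04, -9.94498100e-05]), 'joint_efforts': array([-2.23392303e-04, -4.06006908e+01, -2.92616147e+01, -1.64031567e-04,
        6.00930594e-03,  3.34607904e-06]), 'eef_pos': array([0.22081413, 0.6372023 , 0.24890725]), 'tcp_rot': array([ 1.66100684e-01,  9.86108050e-01, -1.15600879e-03, -3.73084984e-04]), 'contact_force': array([0.30271946, 0.37528545, 0.2468945 ]), 'wrist_torque': array([ 0.07654654, -0.0367663 ,  0.03360619]), 'finger_force': 0.0, 'opening': 0.9991820267618973}
scene {'K': [[390.9933, 0.0, 255.2528], [0.0, 390.9933, 191.5655], [0.0, 0.0, 1.0]], 'R': [[0.7192, 0.6946, 0.0162], [0.5356, -0.5394, -0.6497], [-0.4426, 0.4759, -0.76]], 't': [-0.4072, -0.211, 1.331]}
side {'K': [[419.2698, 0.0, 250.8628], [0.0, 419.2698, 190.9521], [0.0, 0.0, 1.0]], 'R': [[-0.9551, -0.2962, 0.0051], [-0.2365, 0.752, -0.6152], [0.1784, -0.5888, -0.7883]], 't': [0.5252, 0.1683, 1.0311]}
```

View pics/scene0.png

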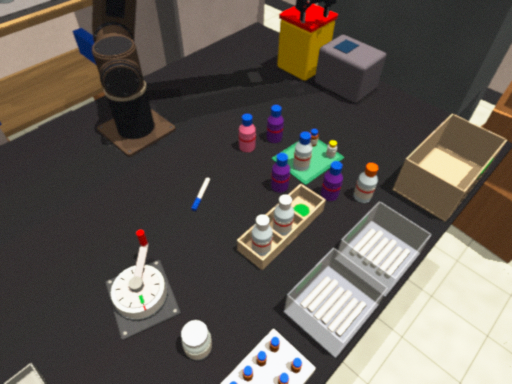

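View pics/side0.png

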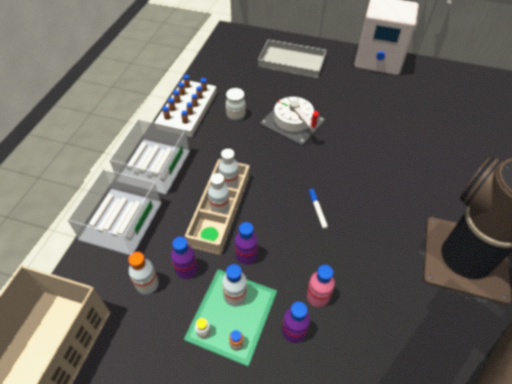

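The scene view shows the candidates for the bottle, by cap pixel:
- On the green mat: clear bottle with red band and blue cap at (303,140).
- Pink look-alike at (247,120).
- Purple look-alikes at (275,112), (281,160) and (336,170).
- Orange-capped spare at (371,170).
- Amber vial with blue cap at (314,132).

I choose (303,140), which is (234,272) in the side view. The free bay's green spot is at scene (301,210), side (210,234). The counter dial is at scene (137,285) and the knob at scene (141,236), side (316,119).

```bash
cat > h.py <<'E'
from plant import monitor, eyes, ctrl
import cv2,numpy as np
P={n:eyes.camera_params(n) for n in("scene","side")}
def blob(im,lo,hi,seed,r=14):
    "centroid, area and bbox of the colour blob (HSV range) nearest the seed pixel"
    m=cv2.inRange(cv2.cvtColor(im,cv2.COLOR_RGB2HSV),np.array(lo),np.array(hi))
    n,l,s,c=cv2.connectedComponentsWithStats(m)
    k=[i for i in range(1,n) if s[i,4]>=6 and np.hypot(*(c[i]-seed))<r]
    if not k: return None
    i=max(k,key=lambda i:s[i,4]); return c[i],s[i].tolist()
def ray(p,uv):
    d=p["R"].T@np.linalg.solve(p["K"],[uv[0],uv[1],1.]); return -p["R"].T@p["t"],d/np.linalg.norm(d)
def plane(p,uv,z):
    o,d=ray(p,uv); return o+d*(z-o[2])/d[2]
def tri(*pu):
    "least squares meeting point of rays, and the mean miss"
    A=[];b=[];R=[ray(p,u) for p,u in pu]
    for o,d in R:
        M=np.eye(3)-np.outer(d,d); A.append(M); b.append(M@o)
    x=np.linalg.solve(sum(A),sum(b)); return x,np.mean([np.linalg.norm(M@(x-o)) for M,(o,d) in zip(A,R)])
E
python3 - <<'E'
from h import *
I={n:cv2.imread(f"pics/{n}0.png")[:,:,::-1].copy() for n in P}
B=((105,120,60),(125,255,255));Rd=((0,150,110),(6,255,255));G=((50,150,90),(75,255,255));O=((7,170,150),(16,255,255));Y=((24,130,120),(34,255,255))
W=((0,0,150),(179,60,255))
L=dict(bottle=(B,(303,138),(234,271)),pink=(B,(247,119),(324,272)),p1=(B,(275,109),(299,311)),p2=(B,(281,159),(246,230)),p3=(B,(336,168),(180,243)),
 via=(B,(314,131),(236,337)),vib=(Y,(332,145),(202,324)),spare=(O,(371,170),(137,259)),knob=(Rd,(141,236),(316,119)),spot=(((50,180,100),(75,255,255)),(301,210),(210,234)),
 ca=(W,(263,221),(228,155)),cb=(W,(285,201),(218,180)),jar=(W,(194,330),(235,95)))
for k,(c,a,b) in L.items():
    u=blob(I["scene"],*c,a);v=blob(I["side"],*c,b)
    if u and v:
        x,e=tri((P["scene"],u[0]),(P["side"],v[0]));print(k,np.round(x,4),round(e,4),u[0].round(1),u[1][4],v[0].round(1),v[1][4])
    else: print(k,u,v)
for k,n,uv in [("dial","scene",(137.5,284)),("dial","side",(295,109))]:
    print(k,plane(P[n],uv,.08).round(4))
for z,pts in [(.048,[(238,238),(265,264),(325,203),(299,187)])]:
    for q in pts: print("crate",plane(P["scene"],q,z).round(4))
a=cv2.resize(I["scene"][90:280,90:400],None,fx=2.5,fy=2.5,interpolation=cv2.INTER_CUBIC);cv2.imwrite("pics/crop1.png",a[:,:,::-1])
E
```

```text
bottle [0.5103 0.2649 0.1281] 0.0042 [307.  135.4] 182 [233.5 271.9] 228
pink [0.3279 0.204  0.1193] 0.0021 [246.8 118.7] 126 [324.7 272.4] 233
p1 [0.3611 0.2998 0.1179] 0.0019 [275.9 110. ] 127 [298.5 310.4] 282
p2 [0.5175 0.1502 0.1158] 0.0013 [281.4 159.2] 126 [245.7 229.8] 224
p3 [0.6447 0.2304 0.1157] 0.0019 [336.  167.8] 140 [179.6 244.6] 226
via [0.4659 0.354  0.0419] 0.0077 [307.  135.4] 182 [235.5 335.3] 78
vib [0.5469 0.3622 0.0604] 0.0015 [332.5 142.5] 44 [201.2 323.3] 77
spare [0.7161 0.294  0.1247] 0.0019 [371.9 166.8] 92 [135.9 258.6] 170
knob [ 0.4475 -0.2697  0.1068] 0.0023 [141.4 236.4] 118 [314.6 117.7] 63
spot [0.6244 0.1241 0.0103] 0.0028 [301.6 209.4] 106 [209.3 233.2] 95
ca (array([262.40226629, 227.50708215]), [252, 214, 21, 26, 353]) None
cb [0.6296 0.0228 0.12  ] 0.0098 [284.6 207.1] 317 [221.4 175. ] 708
jar [ 0.708  -0.3277  0.0691] 0.0015 [195.8 336.8] 799 [234.   97.6] 288
dial [ 0.5305 -0.3431  0.08  ]
dial [ 0.5124 -0.3218  0.08  ]
crate [ 0.5866 -0.0854  0.048 ]
crate [ 0.6868 -0.0921  0.048 ]
crate [0.6744 0.1624 0.048 ]
crate [0.5861 0.157  0.048 ]
```

View pics/crop1.png

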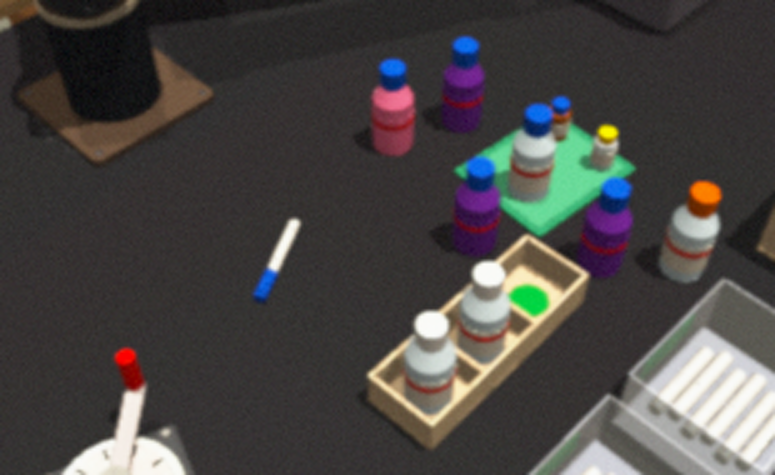

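The crop confirms the choice: the clear, red-banded, blue-capped bottle stands on the mat with its cap at scene (305,138). The amber vial's blue cap at (314,131) merged with it in the mask, so I separate the two here. Next I work out the overhead look pose.

```bash
cat >> h.py <<'E'
from scipy.spatial.transform import Rotation as Ro
def togo(pos,ydir,rot=None,p0=None):
    "shift/turn numbers from the present pose to pos, tool down, tool y along ydir (angle, rad)"
    s=monitor.get_state(); R0=Ro.from_quat(s["tcp_rot"] if rot is None else rot); p0=s["eef_pos"] if p0 is None else p0
    y=np.array([np.cos(ydir),np.sin(ydir),0]);z=np.array([0,0,-1.]);R1=Ro.from_matrix(np.c_[np.cross(y,z),y,z])
    return np.round(np.r_[R0.inv().apply(np.array(pos)-p0)/.4,(R0.inv()*R1).as_rotvec()/np.pi],4)
E
python3 - <<'E'
from h import *
S,D=P["scene"],P["side"]
print("bottle cap",tri((S,(305.2,138.4)),(D,(233.5,271.9))))
print("via cap",tri((S,(314.3,131.3)),(D,(235.5,335.3))))
for n,uv in(("scene",(301.6,209.4)),("side",(209.3,233.2))): print("spot",plane(P[n],uv,.005).round(4))
I=cv2.imread("pics/side0.png")[:,:,::-1].copy()
for X in([.221,.638,.25],[.51,.26,.112]):
    c=S["K"]@(S["R"]@X+S["t"]);print((c[:2]/c[2]).round())
print(togo([.221,.637,.36],1.237),togo([.50,.20,.38],0))
E
```

```text
bottle cap (array([0.51065802, 0.2599882 , 0.11947763]), np.float64(0.0027900397879258186))
via cap (array([0.47213968, 0.36466865, 0.05909575]), np.float64(0.0022393654736308577))
spot [0.6247 0.129  0.005 ]
spot [0.6237 0.1195 0.005 ]
[313.  18.]
[304. 140.]
[-4.000e-04 -1.100e-03 -2.773e-01 -7.000e-04 -1.000e-04 -0.000e+00] [-1.0174e+00 -8.0480e-01 -3.2590e-01 -6.0000e-04  3.0000e-04  3.9370e-01]
```

```bash
python3 -m handwheel '[[0,0,-0.15,0,0,0,1],[0,0,-0.3,0,0,0,1],[-0.13,-0.1,-0.33,0,0,0.05,1],[-0.25,-0.2,-0.33,0,0,0.1,1],[-0.38,-0.3,-0.33,0,0,0.15,1],[-0.5,-0.4,-0.33,0,0,0.2,1],[-0.62,-0.5,-0.33,0,0,0.25,1],[-0.75,-0.6,-0.33,0,0,0.3,1],[-0.87,-0.7,-0.33,0,0,0.35,1],[-1,-0.8,-0.33,0,0,0.394,1],[-1,-0.8,-0.33,0,0,0.394,1],[-1,-0.8,-0.33,0,0,0.394,1]]'
python3 - <<'E'
from h import *
p=eyes.camera_params("wrist");im=eyes.read_camera("wrist");cv2.imwrite("pics/w1.png",im[:,:,::-1])
np.savez("w1.npz",**p);print(monitor.get_state()["eef_pos"],monitor.get_state()["qpos"],-p["R"].T@p["t"])
E
```

```text
time: 1.6
eef_pos: [0.4943, 0.2039, 0.3818]
tcp_rot: [0.708, 0.707, -0.0, -0.001]
contact_force: [0.2, 1.1, 0.8]
opening: 0.998
finger_force: 0.0
[0.49380213 0.20484611 0.38193184] [ 2.03022915e-01 -9.83841414e-02  1.75382268e+00  7.53948797e-04
  1.48715918e+00  2.03074568e-01] [0.49579598 0.27949475 0.50620296]
```

View pics/w1.png

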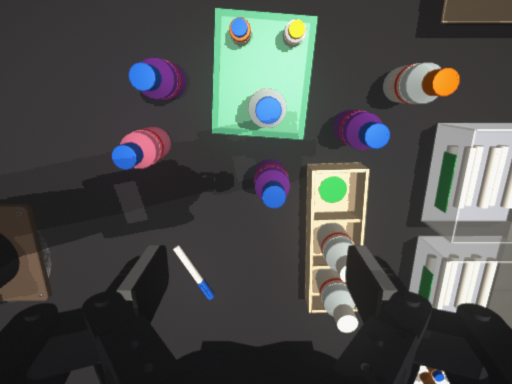

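The wrist view shows the bottle on the mat with its cap at (268,110), the free bay's spot at (333,189), and the purple look-alike nearest the bottle at (273,195). I triangulate these from three views.

```bash
python3 - <<'E'
from h import *
S,D=P["scene"],P["side"];w=dict(np.load("w1.npz"));im=cv2.imread("pics/w1.png")[:,:,::-1].copy()
B=((105,120,60),(125,255,255))
b=blob(im,*B,(268,110));g=blob(im,(50,180,100),(75,255,255),(333,189));print(b,g)
for nm,u,s,d in(("cap",b[0],(305.2,138.4),(233.5,271.9)),("spot",g[0],(301.6,209.4),(209.3,233.2))):
    print(nm,tri((S,s),(D,d),(w,u)),"w+scene",tri((S,s),(w,u))[0].round(4),"w+side",tri((D,d),(w,u))[0].round(4))
print("cap at .129/.12",plane(w,b[0],.129).round(4),plane(w,b[0],.12).round(4),"spot",plane(w,g[0],.005).round(4))
for q in[(307,165),(367,163),(365,311),(308,312)]: print("crate",plane(w,q,.048).round(4))
E
```

```text
(array([268.06122449, 109.83673469]), [256, 97, 26, 27, 539]) NoneTraceback (most recent call last):
  File "<stdin>", line 5, in <module>
TypeError: 'NoneType' object is not subscriptable
```

```bash
python3 - <<'E'
from h import *
S,D=P["scene"],P["side"];w=dict(np.load("w1.npz"));im=cv2.imread("pics/w1.png")[:,:,::-1].copy()
B=((105,120,60),(125,255,255))
b=blob(im,*B,(268,110));print(cv2.cvtColor(im,cv2.COLOR_RGB2HSV)[189,333]);g=blob(im,(50,180,70),(75,255,255),(333,189),25) or blob(im,(40,120,50),(80,255,255),(333,189),25);print(b,g)
for nm,u,s,d in(("cap",b[0],(305.2,138.4),(233.5,271.9)),("spot",g[0],(301.6,209.4),(209.3,233.2))):
    print(nm,tri((S,s),(D,d),(w,u)),"w+scene",tri((S,s),(w,u))[0].round(4),"w+side",tri((D,d),(w,u))[0].round(4))
print("cap at .129/.12",plane(w,b[0],.129).round(4),plane(w,b[0],.12).round(4),"spot",plane(w,g[0],.005).round(4))
for q in[(307,165),(367,163),(365,311),(308,312)]: print("crate",plane(w,q,.048).round(4))
x=plane(w,b[0],.127);print(togo([x[0],x[1],.25],0))
E
```

```text
[ 65 162 224]
(array([268.06122449, 109.83673469]), [256, 97, 26, 27, 539]) (array([332.44821092, 189.18644068]), [319, 177, 27, 25, 531])
cap (array([0.5101049 , 0.25999965, 0.11935668]), np.float64(0.002198216430401178)) w+scene [0.5109 0.2609 0.1185] w+side [0.5085 0.2597 0.1216]
spot (array([0.62412281, 0.12396803, 0.01020736]), np.float64(0.002122193694827155)) w+scene [0.6251 0.1247 0.0097] w+side [0.6214 0.1253 0.0152]
cap at .129/.12 [0.5088 0.2603 0.129 ] [0.5091 0.2599 0.12  ] spot [0.6247 0.1222 0.005 ]
crate [0.5719 0.1744 0.048 ]
crate [0.6633 0.1775 0.048 ]
crate [ 0.6887 -0.093   0.048 ]
crate [ 0.5868 -0.0952  0.048 ]
[ 1.383e-01  3.800e-02  3.299e-01 -4.000e-04 -2.000e-04 -0.000e+00]
```

```bash
python3 -m handwheel '[[0.138,0.038,0.1,0,0,0,1],[0.138,0.038,0.2,0,0,0,1],[0.138,0.038,0.3,0,0,0,1],[0.138,0.038,0.3,0,0,0,1]]'
python3 - <<'E'
from h import *
p=eyes.camera_params("wrist");im=eyes.read_camera("wrist");cv2.imwrite("pics/w2.png",im[:,:,::-1])
B=((105,120,60),(125,255,255));b=blob(im,*B,(262,120),70);print(b)
w=dict(np.load("w1.npz"));print(tri((w,(268.06,109.84)),(p,b[0])),plane(p,b[0],.122))
x=plane(p,b[0],.122);print(monitor.get_state()["eef_pos"],togo([x[0],x[1],.118],0))
E
```

```text
time: 2.15
eef_pos: [0.5062, 0.2608, 0.2581]
tcp_rot: [0.706, 0.708, -0.004, -0.002]
contact_force: [0.3, -0.1, 0.3]
opening: 0.998
finger_force: 0.0
(array([259.67230632, 182.56723063]), [242, 163, 36, 40, 1123])
(array([0.50902959, 0.25988236, 0.12031592]), np.float64(6.46543566950503e-05)) [0.50896133 0.26038487 0.122     ]
[0.50792527 0.26085962 0.26136625] [-1.000e-03  3.700e-03  3.584e-01 -1.000e-03  2.000e-04  6.000e-04]
```

View pics/w2.png

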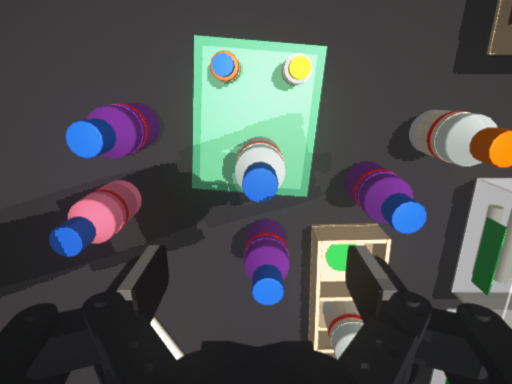

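The wrist view shows the bottle cap centred between the fingers at (260,182), with the fingers' paths clear. Two wrist positions agree on the cap at (0.509, 0.260, 0.120), so I descend and grip softly.

```bash
python3 -m handwheel '[[0,0.004,0.09,0,0,0,1],[0,0.004,0.18,0,0,0,1],[0,0.004,0.25,0,0,0,1],[0,0.004,0.31,0,0,0,1],[0,0.004,0.355,0,0,0,1],[0,0.004,0.355,0,0,0,1],[0,0.004,0.355,0,0,0,-0.1],[0,0.004,0.355,0,0,0,-0.1],[0,0.004,0.355,0,0,0,-0.6],[0,0.004,0.355,0,0,0,-0.6],[0,0.004,0.355,0,0,0,-0.6],[0,0.004,0.355,0,0,0,-0.6]]' 28
```

```text
time: 3.7
eef_pos: [0.5111, 0.2597, 0.1212]
tcp_rot: [0.707, 0.707, 0.0, -0.0]
contact_force: [-3.6, 0.1, 5.2]
opening: 0.365
finger_force: 27.7
```

```bash
python3 -m handwheel '[[0,0,-0.04,0,0,0,-0.6],[0,0,-0.12,0,0,0,-0.6],[0,0,-0.2,0,0,0,-0.6],[0,0,-0.29,0,0,0,-0.6],[0,0,-0.37,0,0,0,-0.6],[-0.07,0.06,-0.37,0,0,0,-0.6],[-0.15,0.12,-0.37,0,0,0,-0.6],[-0.22,0.18,-0.37,0,0,0,-0.6],[-0.29,0.24,-0.37,0,0,0,-0.6],[-0.34,0.283,-0.37,0,0,0,-0.6],[-0.34,0.283,-0.37,0,0,0,-0.6],[-0.34,0.283,-0.37,0,0,0,-0.6]]'
python3 - <<'E'
from h import *
p=eyes.camera_params("wrist");im=eyes.read_camera("wrist")
m=eyes.read_camera("side")
a=cv2.resize(m[100:300,120:320],(400,400));b=cv2.resize(im,(533,400))[:,:400];cv2.imwrite("pics/w3.png",np.hstack([b,a])[:,:,::-1])
g=blob(im,(50,140,70),(75,255,255),(250,150),150);print(g)
if g: print(plane(p,g[0],.005))
s=monitor.get_state();print(s["eef_pos"],s["finger_force"],togo([.624,.123,s["eef_pos"][2]],0))
E
```

```text
time: 5.2
eef_pos: [0.6237, 0.124, 0.2681]
tcp_rot: [0.707, 0.707, -0.0, -0.001]
contact_force: [0.4, 0.4, -2.0]
opening: 0.365
finger_force: 28.3
(array([257.02302632, 150.57894737]), [239, 139, 36, 25, 608])
[0.62514327 0.1295541  0.005     ]
[0.62352744 0.12438894 0.26828151] 28.266685903072357 [-0.0035  0.0012 -0.     -0.0001 -0.0001  0.0001]
```

View pics/w3.png

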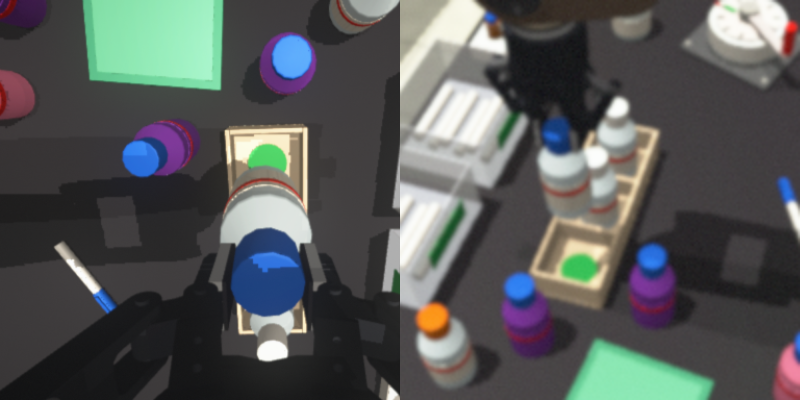

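The bottle hangs upright over the free bay. In the side crop the spot is at (580,268), and the wrist view shows clearance to every wall. I lower it.

```bash
python3 -m handwheel '[[-0.002,0.001,0.08,0,0,0,-0.6],[-0.002,0.001,0.17,0,0,0,-0.6],[-0.002,0.001,0.25,0,0,0,-0.6],[-0.002,0.001,0.31,0,0,0,-0.6],[-0.002,0.001,0.34,0,0,0,-0.6],[-0.002,0.001,0.355,0,0,0,-0.6],[-0.002,0.001,0.36,0,0,0,-0.6],[-0.002,0.001,0.36,0,0,0,-0.6]]'
```

```text
time: 6.3
eef_pos: [0.6251, 0.1228, 0.1254]
tcp_rot: [0.707, 0.707, 0.001, 0.001]
contact_force: [-0.5, -0.2, -2.1]
opening: 0.365
finger_force: 28.4
```

```bash
python3 -m handwheel '[[0,0,0.004,0,0,0,-0.6],[0,0,0.007,0,0,0,-0.6],[0,0,0.007,0,0,0,-0.6]]'
```

```text
time: 6.68
eef_pos: [0.6249, 0.1226, 0.1223]
tcp_rot: [0.707, 0.707, 0.0, 0.0]
contact_force: [0.2, -0.1, 1.6]
opening: 0.365
finger_force: 28.5
```

The force changed sign from -2.1 to +1.6 N, so the bottle is on the floor. I release it and retreat straight up.

```bash
python3 -m handwheel '[[0,0,0,0,0,0,0],[0,0,0,0,0,0,0.4],[0,0,0,0,0,0,0.6],[0,0,0,0,0,0,0.6],[0,0,-0.04,0,0,0,0.6],[0,0,-0.12,0,0,0,0.6],[0,0,-0.22,0,0,0,0.6],[0,0,-0.33,0,0,0,0.6],[0,0,-0.45,0,0,0,0.6],[0,0,-0.5,0,0,0,0.6]]'
python3 - <<'E'
from h import *
a=eyes.read_camera("scene");m=eyes.read_camera("side")
cv2.imwrite("pics/side4.png",m[:,:,::-1]);cv2.imwrite("pics/scene4.png",a[:,:,::-1])
cv2.imwrite("pics/c4.png",np.hstack([cv2.resize(m[70:270,150:350],(400,400)),cv2.resize(a[210:350,80:220],(400,400))])[:,:,::-1])
print(monitor.get_state()["eef_pos"])
E
```

```text
time: 7.92
eef_pos: [0.6257, 0.1227, 0.327]
tcp_rot: [0.707, 0.707, 0.003, 0.003]
contact_force: [1.3, -0.5, 0.5]
opening: 0.802
finger_force: 0.0
[0.62553309 0.12272535 0.3252457 ]
```

View pics/c4.png

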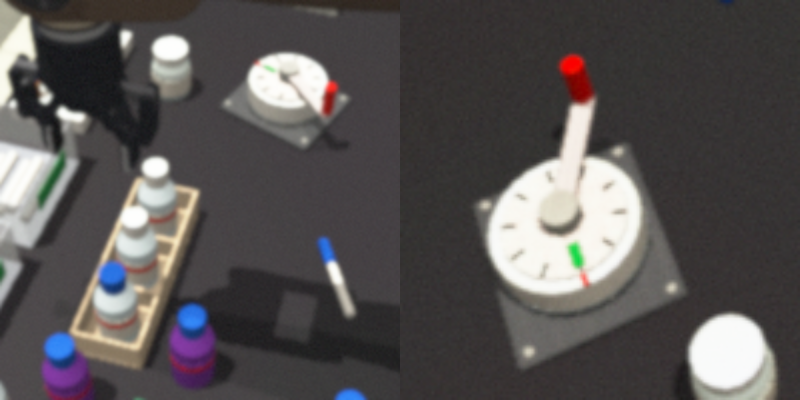

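The bottle stands upright in the free bay, let go, and its neighbours have not moved. In the counter crop the hub is at (559,207) and the knob top at (572,66), which is scene (135.7,282.5) and (140.2,233.1). In the side view they are at (294.5,104) and (315,113). I locate the lever from these.

```bash
python3 - <<'E'
from h import *
S,D=P["scene"],P["side"]
h,e=tri((S,(135.7,282.5)),(D,(294.5,104)));k,f=tri((S,(140.2,233.1)),(D,(315,113)))
print(h,e,k,f,np.linalg.norm((k-h)[:2]),np.degrees(np.arctan2(*(k-h)[1::-1])))
print("cap",tri((S,blob(cv2.imread("pics/scene4.png")[:,:,::-1].copy(),(105,120,60),(125,255,255),(301,180),20)[0]),(D,(206,207)))) 
print(togo([k[0],k[1],.30],np.radians(-133)))
E
```

```text
[ 0.52107844 -0.34419758  0.07767535] 0.0020416102816547604 [ 0.44896324 -0.27057803  0.12293358] 0.0026195701415564227 0.10305552988020088 134.4085839001235
cap (array([0.62402365, 0.12257538, 0.12220334]), np.float64(0.0023367599395166232))
[-9.836e-01 -4.411e-01  6.010e-02  9.000e-04 -2.300e-03  7.387e-01]
```

```bash
python3 -m handwheel '[[-0.05,-0.03,0,0,0,0.05,0.6],[-0.15,-0.07,0,0,0,0.11,0.6],[-0.25,-0.12,0,0,0,0.17,0.6],[-0.36,-0.17,0,0,0,0.23,0.6],[-0.47,-0.22,0,0,0,0.29,0.6],[-0.58,-0.27,0,0,0,0.35,0.6],[-0.69,-0.32,0,0,0,0.41,0.6],[-0.8,-0.37,0,0,0,0.47,0.6],[-0.9,-0.41,0,0,0,0.53,0.6],[-0.98,-0.44,0.03,0,0,0.59,0.6],[-0.98,-0.44,0.06,0,0,0.65,0.6],[-0.98,-0.44,0.06,0,0,0.7,0.6]]'
python3 -m handwheel '[[0,0,0,0,0,0.045,0.2],[0,0,0,0,0,0.05,0],[0,0,0,0,0,0.05,-0.1],[0,0,0,0,0,0.05,-0.1]]'
python3 - <<'E'
from h import *
p=eyes.camera_params("wrist");im=eyes.read_camera("wrist");cv2.imwrite("pics/w5.png",im[:,:,::-1]);np.savez("w5.npz",**p)
s=monitor.get_state();print(s["eef_pos"],s["qpos"].round(2))
r=blob(im,(0,150,90),(8,255,255),(256,250),200);print(r,plane(p,r[0],.124))
E
```

```text
time: 9.52
eef_pos: [0.4465, -0.2687, 0.2929]
tcp_rot: [0.95, -0.313, -0.004, -0.002]
contact_force: [-0.3, -0.0, 1.0]
opening: 0.801
finger_force: 0.0
time: 10.02
eef_pos: [0.4481, -0.2691, 0.297]
tcp_rot: [0.924, -0.382, -0.0, -0.0]
contact_force: [0.2, 0.1, 0.3]
opening: 0.448
finger_force: 0.0
[ 0.44818152 -0.26909009  0.29721383] [-0.73 -0.09  1.89 -0.    1.33  1.62]
(array([258.64145658, 169.05042017]), [250, 157, 18, 25, 357]) [ 0.45108215 -0.27528114  0.124     ]
```

View pics/w5.png

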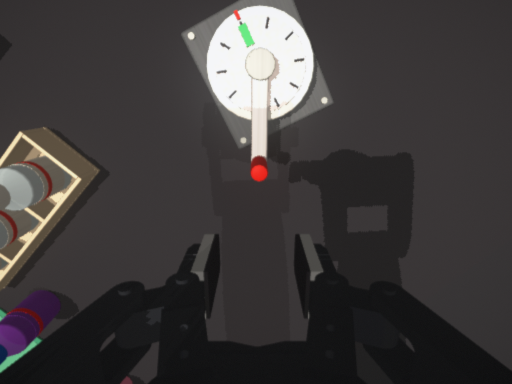

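The wrist view shows the knob top at (259,173) and the hub at (260,64), with the lever arm along the tool's x axis. I compute the arc waypoints for a straddled push.

```bash
python3 - <<'E'
from h import *
p=dict(np.load("w5.npz"));s=monitor.get_state();R=Ro.from_quat(s["tcp_rot"])
k=plane(p,(259,173),.124);h=plane(p,(260,64),.083);print(k,h,np.linalg.norm((k-h)[:2]),np.degrees(np.arctan2(*(k-h)[1::-1])))
print(tri((p,(259,173)),(P["scene"],(140.2,233.1)),(P["side"],(315,113)))[0])
print("knob",R.inv().apply(k-s["eef_pos"])/.4,"axis",R.inv().apply(h-s["eef_pos"])/.4, "down to .107",(s["eef_pos"][2]-.107)/.4)
for f in np.arange(0,1.2,.1): print(round(f,1),(.105*(1-np.cos(f))/.4).round(3),(.105*np.sin(f)/.4).round(3),(-f/np.pi).round(3))
E
```

```text
[ 0.4479519  -0.27267545  0.124     ] [ 0.52124982 -0.34740105  0.083     ] 0.10467329847426533 134.44739954545537
[ 0.44843959 -0.27137174  0.12239775]
knob [0.00614685 0.00673064 0.4330318 ] axis [0.2678685  0.00930735 0.53540127] down to .107 0.47553458146756017
0.0 0.0 0.0 -0.0
0.1 0.001 0.026 -0.032
0.2 0.005 0.052 -0.064
0.3 0.012 0.078 -0.095
0.4 0.021 0.102 -0.127
0.5 0.032 0.126 -0.159
0.6 0.046 0.148 -0.191
0.7 0.062 0.169 -0.223
0.8 0.08 0.188 -0.255
0.9 0.099 0.206 -0.286
1.0 0.121 0.221 -0.318
1.1 0.143 0.234 -0.35
```

```bash
python3 -m handwheel '[[0.006,0.007,0.1,0,0,0,-0.1],[0.006,0.007,0.21,0,0,0,-0.1],[0.006,0.007,0.31,0,0,0,-0.1],[0.006,0.007,0.39,0,0,0,-0.1],[0.006,0.007,0.44,0,0,0,-0.1],[0.006,0.007,0.47,0,0,0,-0.1],[0.006,0.007,0.47,0,0,0,-0.2],[0.006,0.007,0.47,0,0,0,-0.2]]'
```

```text
time: 11.08
eef_pos: [0.4486, -0.2735, 0.1107]
tcp_rot: [0.924, -0.383, 0.001, 0.0]
contact_force: [0.1, 0.1, -0.1]
opening: 0.397
finger_force: 0.0
```

```bash
python3 -m handwheel '[[0.001,0.026,0,0,0,-0.032,-0.2],[0.005,0.052,0,0,0,-0.064,-0.2],[0.012,0.078,0,0,0,-0.095,-0.2],[0.021,0.102,0,0,0,-0.127,-0.2],[0.032,0.126,0,0,0,-0.159,-0.2],[0.046,0.148,0,0,0,-0.191,-0.2],[0.062,0.169,0,0,0,-0.223,-0.2],[0.08,0.188,0,0,0,-0.255,-0.2],[0.099,0.206,0,0,0,-0.286,-0.2],[0.099,0.206,0,0,0,-0.286,-0.2]]'
```

```text
time: 12.32
eef_pos: [0.4183, -0.3593, 0.1107]
tcp_rot: [0.998, 0.055, 0.001, -0.0]
contact_force: [1.2, 2.7, 1.4]
opening: 0.399
finger_force: 1.4
```

```bash
python3 -m handwheel '[[0,0.013,0,0,0,-0.016,-0.2],[0.001,0.026,0,0,0,-0.032,-0.2],[0.002,0.032,0,0,0,-0.04,-0.2],[0.002,0.032,0,0,0,-0.04,-0.2]]'
```

```text
time: 12.82
eef_pos: [0.4201, -0.3687, 0.1102]
tcp_rot: [0.993, 0.118, -0.0, -0.004]
contact_force: [0.4, 10.0, 5.8]
opening: 0.4
finger_force: 4.9
```

The force jumped to 10 N, above the 2–3.5 N spring, and the geometry gives a lever angle of about 0.93 rad. One small extra nudge, then I lift clear.

```bash
python3 -m handwheel '[[0,0.005,0,0,0,0,-0.2],[0,0.005,0,0,0,0,-0.2],[0,0,-0.06,0,0,0,-0.2],[0,0,-0.18,0,0,0,-0.2],[0,0,-0.3,0,0,0,-0.2],[0,0,-0.45,0,0,0,-0.2],[0,0,-0.45,0,0,0,-0.2],[0,0,-0.45,0,0,0,-0.2]]'
python3 - <<'E'
from h import *
a=eyes.read_camera("scene");m=eyes.read_camera("side");w=eyes.read_camera("wrist")
cv2.imwrite("pics/c6.png",np.hstack([cv2.resize(m[70:270,150:350],(400,400)),cv2.resize(a[210:350,80:220],(400,400))])[:,:,::-1]);cv2.imwrite("pics/w6.png",w[:,:,::-1])
D=P["side"]
k=tri((P["scene"],blob(a,(0,150,110),(6,255,255),(141,236))[0]),(D,blob(m,(0,150,110),(6,255,255),(315,118))[0]));print("knob",k)
E
```

```text
time: 13.82
eef_pos: [0.4197, -0.3717, 0.2899]
tcp_rot: [0.993, 0.118, 0.0, 0.001]
contact_force: [-0.0, 0.9, -0.4]
opening: 0.397
finger_force: 0.0
knob (array([ 0.44769895, -0.26964859,  0.10718177]), np.float64(0.0020839719703869665))
```

View pics/c6.png

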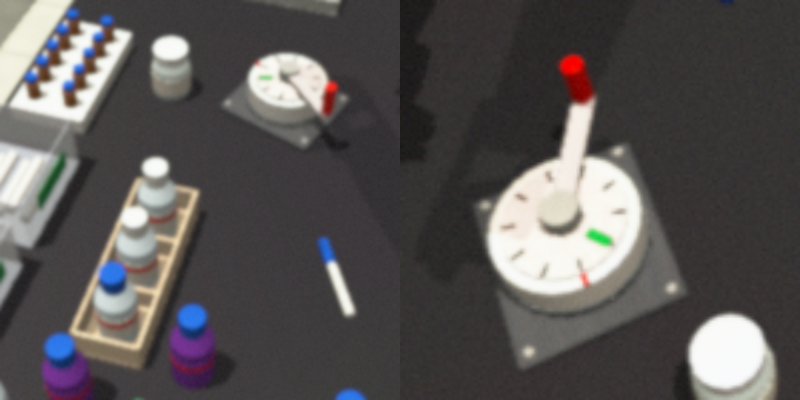

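The lever is back at its starting point, and the dial's green mark has moved on by one division, from crop (577,255) to (600,238). The bottle stands upright in its bay.

```bash
python3 -c "
from plant import ctrl;print(ctrl.sign_off())"
```

```text
the job is handed in; nothing more can be done
None
```

I set the blue-capped bottle upright in the crate's free bay, swung the counter lever once to its stop, saw it back at rest with the dial on by one division, and handed the job in at about 14 s on the robot's clock; sign-off returned no verdict.

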